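Feel the spring clips, pinch the card holder with the stiff one, reject the weak

ROBOT

A 6-joint arm with a two-finger parallel gripper is mounted at the origin on the work surface. World frame = base frame: x ahead of the robot, y to its left, z up, the work surface at z = 0. Lengths are in m, angles in rad, forces in N, time in s.
With the tool pointing down it reaches from about 0.35 to 0.975 m from the base axis. Payload 4.9 kg.
Tool frame: the origin (TCP) lies between the finger pads; the fingertips stand 19 mm ahead of it and the grasp point (between the pads) is the TCP; z points along the fingers, y is the direction in which the jaws open and shut (so a half turn about z gives the same grasp; the last joint's range is limited). The gripper opens to 85 mm and grips with 20 to 120 N. Pads are 22 mm wide; open, the fingers measure 114 mm over their backs; the gripper's body (76 mm by 85 mm) begins 54 mm behind the grasp point. The pads swing forward as they close: fully open they stand 13 mm farther back than shut.
Start: joints at [-1.291, 0.053, 1.613, -0, 1.476, -0.119], TCP at [0.243, -0.576, 0.25] pointing down, gripper open.
Joint ranges: [-3.01, 3.01], [-1.01, 2.22], [0.06, 2.58], [-1.02, 4.17], [0.09, 2.62], [-3.14, 3.14]. Speed limits (rad/s): [2.57, 2.57, 3.14, 3.14, 3.14, 3.14].

INTERFACE

Orientations are given as a unit quaternion [w, x, y, z].
In Python, from plant import state, grab_frame, calibration, job_done gives the robot as it stands. The module is installed in compiled form; this text tells all that it offers.
- The arm moves only by the tool servo_tool, never from a script. Its argument "deltas" is a list that holds one entry, the list of rows, each a list of 5 numbers: the finger opening in mm, from 0 to 85.4, then the shift along the world's x, y, z in mm, then the turn about the world's z in units of 6 degrees (1.0 is 6 degrees). A call has 1 to 5 rows; each row is the pose to reach, as a shift and turn from the pose commanded when the call began; what a row does not reach only later rows make up. A row lasts 1/8 s, in which the tool goes at most 62.5 mm and 10.7 degrees, less where a joint would pass 70% of its speed; a pose out of reach is approached as far as the arm can. A call with a gripper value outside its range is refused whole. The fingers move at their own pace and stop on an object; the grip force is fixed at half the most. Time passes only in rows, so rows that repeat a pose let the fingers close. It gives the time, the measured TCP pose, the force and the opening at its end, in the units of the state.
- state(): the state, without advancing time (a new reading comes with each control period).
- grab_frame(name): name is "scene" or "top"; returns the picture (400x640x3 uint8, red, green, blue); there is no depth.
- calibration(name): a dict with "intrinsics" (3x3 intrinsics, pixels), "k1" (the pictures are not rectified: a ray, as slopes to the right and down, at radius r is drawn at 1 + k1 r^2 times it, then the intrinsics apply), "world_from_camera" (4x4, takes a point from camera to world coordinates). Camera axes: x right, y down, z forward; pixel columns grow to the right and rows downward; lengths in m; the calibration is good to about 2 mm. A picture is of the moment at which its call begins. calibration takes no time and is no camera call.
- job_done(): hands the job in, once; it reports no verdict.
The state is a dict: "time": time; "joint_pos": joint angles; "joint_vel": joint speeds; "joint_efforts": joint torques, N m; "tool_pos": TCP position; "tool_rot": TCP orientation; "contact_force": force on the tool from outside, world axes, zero at the start; "ft_torque": the same for the moment, N m; "gripper_width": opening from 0.0 (shut) to 1.0 (fully open).
Only numpy, scipy, OpenCV 4.12 (cv2) and the standard library are available. Lean on these libraries where they do the work, as an engineer would, in place of code of your own. Each camera call takes 0.05 s, during which the arm holds its last target.

TASK

Squeeze the three blue spring clips to find the one that is still stiff; the other two have gone weak, though they look the same. Clip the stiff one over the two upright steel leaves of the wooden card holder, so that it hangs there by itself and pinches them fully shut, and put both weak ones in the white enamel tray with the blue rim. Let go of everything and leave the other things on the counter where they are.

Things in the scene. Friction and masses are not known exactly. Their poses are not given: they have to be found in the camera images.
- clip_a_mid (a point): Centre (pivot, half-way up) of one of three alike blue plastic spring clips, peg-shaped, lying on their sides, pivot upright. Own x runs towards the jaws (tips at +41 mm), handle ends at -46 mm, z up. 24 mm tall, 40 g. Squeeze at the upright finger ridges (8 mm thick) at x = -38 mm: 46 mm over their outsides at rest, about 29 mm at the stop. Jaws (shut at rest) then open level, to 17 mm between the jaw pads at x = +37 mm.
- clip_b_mid (a point): Same point of another alike clip. One of the three is stiff: the handles begin to yield at about 8 N on each finger and reach the stop at about 19 N. The other two are weak: they yield at 1 N and are at the stop with under 4 N. Which is which cannot be seen, only felt, and differs in place from start to start.
- clip_c_mid (a point): Same point of another alike clip. Each clip's frame is fixed to its left (+y) arm, so when the handles are squeezed evenly the frame turns by half the squeeze, anticlockwise from above, up to 0.2 rad (none at rest).
- leaf_edge (a point): Middle of the front edge of the fixed card holder's two parallel upright steel leaves (each 2 mm thick, 50 mm high, 8 mm over both when open), 50 mm above the counter. They run 42 mm along own +x to a wooden block (70 x 90 mm, 50 mm tall); faces look to +-y, z up; free air before, beside and below. Clip well on: clip centre about 16 mm out from the edge, jaws to +x.
- leaf (a joint): how far the sprung leaf (on the +y side) is pressed towards the fixed one: 0 = open (4 mm gap), 0.004 m = shut. Its spring needs 4.4 N to start and 6 N to shut: a stiff clip shuts it, a weak clip does not move it. When shut, the pair's middle lies 2 mm to -y of leaf_edge.
- tray: white enamel tray with a blue rim, 180 mm (x) by 220 mm (y) outside, 28 mm tall, rim bead to 31 mm, walls and floor 4 mm, fixed; origin at the centre of its underside. Weak clips go here; there is room for both side by side along y.
- jar1: clear half-litre glass jar, 82 mm across, 128 mm tall; origin at the centre of its underside; to be left alone
- jar2: a second such jar; to be left alone
- mug: white enamel mug, 80 mm across, 80 mm tall, handle at its +y; origin at the centre of its underside; to be left alone
- tamper: wooden tamper standing upright, 60 mm across at the foot, 200 mm tall; origin at the centre of its underside; to be left alone
- opener: red plastic jar opener lying flat, Y-shaped, 135 mm long (its x, stem to -x) and 100 mm wide, 18 mm tall; to be left alone
- lids: stack of bare tin jar lids, 83 mm across, 24 mm tall; origin at the centre of its underside; to be left alone
Not all that is in view belongs to the job. What is shaped like the part that bears leaf_edge but green or purple is not meant.

How it is judged:
At the end, for the whole second after the job is handed in: One clip (only a stiff one can) pinches the leaves shut (joint over 3 of 4 mm): its centre under 37 mm out from their edge, within 20 mm of their plane, at most 30 mm below their middle. The other two lie inside the tray, centres under 60 mm above its underside. All under 20 mm/s (value of joint leaf above 0.003 m and ((x of clip_a_mid in the frame of leaf_edge between -0.037 and 0.01 m and y of clip_a_mid in the frame of leaf_edge between -0.02 and 0.02 m and z of clip_a_mid in the frame of leaf_edge between -0.03 and 0.04 m and x of clip_b_mid in the frame of tray between -0.085 and 0.085 m and y of clip_b_mid in the frame of tray between -0.105 and 0.105 m and z of clip_b_mid in the frame of tray between 0 and 0.06 m and x of clip_c_mid in the frame of tray between -0.085 and 0.085 m and y of clip_c_mid in the frame of tray between -0.105 and 0.105 m and z of clip_c_mid in the frame of tray between 0 and 0.06 m) or (x of clip_b_mid in the frame of leaf_edge between -0.037 and 0.01 m and y of clip_b_mid in the frame of leaf_edge between -0.02 and 0.02 m and z of clip_b_mid in the frame of leaf_edge between -0.03 and 0.04 m and x of clip_a_mid in the frame of tray between -0.085 and 0.085 m and y of clip_a_mid in the frame of tray between -0.105 and 0.105 m and z of clip_a_mid in the frame of tray between 0 and 0.06 m and x of clip_c_mid in the frame of tray between -0.085 and 0.085 m and y of clip_c_mid in the frame of tray between -0.105 and 0.105 m and z of clip_c_mid in the frame of tray between 0 and 0.06 m) or (x of clip_c_mid in the frame of leaf_edge between -0.037 and 0.01 m and y of clip_c_mid in the frame of leaf_edge between -0.02 and 0.02 m and z of clip_c_mid in the frame of leaf_edge between -0.03 and 0.04 m and x of clip_a_mid in the frame of tray between -0.085 and 0.085 m and y of clip_a_mid in the frame of tray between -0.105 and 0.105 m and z of clip_a_mid in the frame of tray between 0 and 0.06 m and x of clip_b_mid in the frame of tray between -0.085 and 0.085 m and y of clip_b_mid in the frame of tray between -0.105 and 0.105 m and z of clip_b_mid in the frame of tray between 0 and 0.06 m)) and linear speed of each of clip_a, clip_b, clip_c below 0.02 m/s); the robot touches nothing.
It fails at once if a jar, the mug, the tamper, the opener or the lids moved by more than 40 mm or tipped over (distance of any of jar1, jar2, mug, tamper, opener, lids from where it was at the start of the episode above 0.04 m or angle between any of jar1, jar2, mug, tamper, opener, lids's own z axis and vertical above 0.5 rad).
It also fails if it takes over 70 s, if anything falls off the work surface, if the arm or the gripper's body presses on something with over 40 N, if the wrist force passes 120 N, or if a joint passes its speed limit or range.

## Working session

There is one attempt and no reset: what is moved stays moved. The work goes in short steps, Python scripts to look and compute and a tool call to move; the robot and the scene stay as the last step left them, time stands still between calls to the robot, and variables do not carry over. Pictures are saved under pics/ and viewed, and the job is handed in when it is done.

Besides the shell and the picture viewer there is one more tool, called after "Emit:" as a command line: name --argument value ..., lists and objects as JSON in quotes. servo_tool: Moves the arm, as the interface text tells. Its arguments: {"type":"object","properties":{"deltas":{"type":"array","items":{"type":"array","items":{"type":"array","items":{"type":"number"}}}}},"required":["deltas"]}

```bash
mkdir -p pics
python3 - <<'E'
from plant import *
import cv2,numpy as np
for n in("scene","top"):
    im=grab_frame(n);cv2.imwrite(f"pics/{n}0.png",im[:,:,::-1])
    c=calibration(n);print(n,c["intrinsics"],c["k1"],np.round(c["world_from_camera"],3))
print(state())
E
```

```text
scene [[484.98092541   0.         315.22593226]
 [  0.         484.98092541 196.40620036]
 [  0.           0.           1.        ]] -0.14804490070355086 [[ 0.802  0.332 -0.496  1.134]
 [ 0.597 -0.416  0.686 -0.811]
 [ 0.022 -0.847 -0.532  0.752]
 [ 0.     0.     0.     1.   ]]
top [[461.37517048   0.         317.23908157]
 [  0.         461.37517048 197.6575506 ]
 [  0.           0.           1.        ]] 0.011764079751725545 [[-2.500e-02 -9.990e-01  4.800e-02  4.240e-01]
 [-1.000e+00  2.500e-02 -1.000e-03  7.000e-02]
 [-0.000e+00 -4.800e-02 -9.990e-01  1.191e+00]
 [ 0.000e+00  0.000e+00  0.000e+00  1.000e+00]]
{'time': 0.1, 'joint_pos': array([-1.29100508e+00,  5.33168180e-02,  1.61416260e+00,  3.17627217e-05,
        1.47600208e+00, -1.18992604e-01]), 'joint_vel': array([-0.00097365, -0.00181412, -0.00279674,  0.00059553, -0.00082171,
        0.00052668]), 'joint_efforts': array([ 9.40815589e-04, -3.94906318e+01, -3.71362352e+01, -5.67032032e-05,
        3.87878987e-03,  5.93756340e-06]), 'tool_pos': array([ 0.24255104, -0.57544038,  0.24916629]), 'tool_rot': array([-9.42639322e-04,  9.80187066e-01,  1.98071762e-01, -6.00914167e-05]), 'contact_force': array([-0.25164963,  0.44473852,  0.97004771]), 'ft_torque': array([ 0.00052341, -0.03175431, -0.02486885]), 'gripper_width': 1.0018048929808365}
```

View pics/scene0.png

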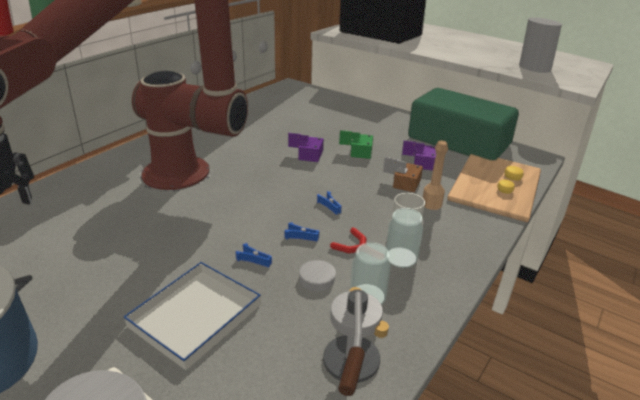

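View pics/top0.png

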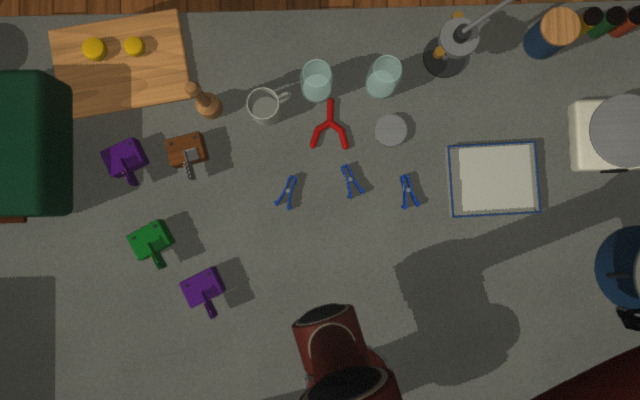

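```bash
cat > h.py <<'E'
from plant import *
import cv2,numpy as np
def K(n):
    c=calibration(n);return c["intrinsics"],c["k1"],c["world_from_camera"]
def ray(n,uv,z):
    k,k1,T=K(n); uv=np.atleast_2d(np.array(uv,float))
    # model: xd = x*(1+k1 r^2): opencv with k1
    p=cv2.undistortPoints(uv.reshape(-1,1,2),k,np.array([k1,0,0,0,0.])).reshape(-1,2)
    d=np.c_[p,np.ones(len(p))]@T[:3,:3].T; o=T[:3,3]
    return o+d*((z-o[2])/d[:,2])[:,None]
def proj(n,P):
    k,k1,T=K(n); P=np.atleast_2d(np.array(P,float)); R=T[:3,:3].T
    return cv2.projectPoints(P,cv2.Rodrigues(R)[0],-R@T[:3,3],k,np.array([k1,0,0,0,0.]))[0].reshape(-1,2)
def crop(im,x0,y0,w,h,s,name):
    cv2.imwrite("pics/"+name,cv2.resize(im[y0:y0+h,x0:x0+w,::-1],None,fx=s,fy=s,interpolation=cv2.INTER_CUBIC))
E
python3 - <<'E'
from h import *
im=cv2.imread("pics/top0.png")[:,:,::-1]
crop(im,265,155,160,60,5,"c1.png"); crop(im,150,120,80,60,8,"c2.png")
sc=cv2.imread("pics/scene0.png")[:,:,::-1]
crop(sc,380,150,80,60,8,"c3.png")
hsv=cv2.cvtColor(im.copy(),cv2.COLOR_RGB2HSV)
m=cv2.inRange(hsv,(100,120,60),(125,255,255)); m[:150]=0;m[225:]=0;m[:,:260]=0;m[:,430:]=0
n,l,s,c=cv2.connectedComponentsWithStats(m)
for i in range(1,n):
    if s[i,4]<40: continue
    ys,xs=np.where(l==i); P=ray("top",np.c_[xs,ys],0.018)[:,:2]
    r=cv2.minAreaRect(P.astype(np.float32)*1000); print(s[i],c[i],r)
    print(np.round(P.mean(0),4))
E
```

```text
[341 164  24  35 175] [350.72       180.82285714] ((523.1163940429688, -16.839244842529297), (84.61264038085938, 44.51302719116211), 21.163949966430664)
[ 0.5208 -0.0179]
[274 175  22  35 158] [286.94303797 192.05696203] ((493.666748046875, 140.0596466064453), (42.89493942260742, 85.9214096069336), 58.5037956237793)
[0.4962 0.1452]
[400 174  20  35 222] [407.43243243 191.71621622] ((491.78814697265625, -160.14315795898438), (83.90990447998047, 45.07395935058594), 12.571534156799316)
[ 0.4893 -0.1613]
```

View pics/c1.png

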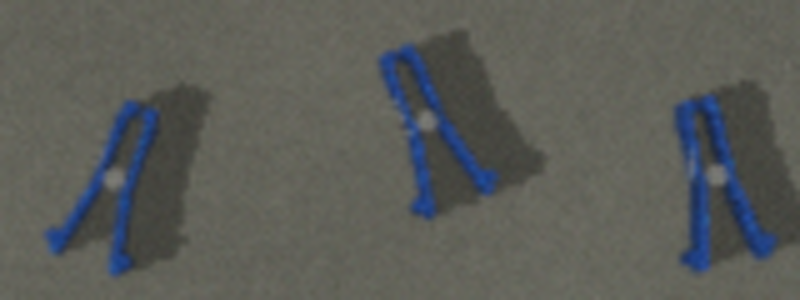

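View pics/c2.png

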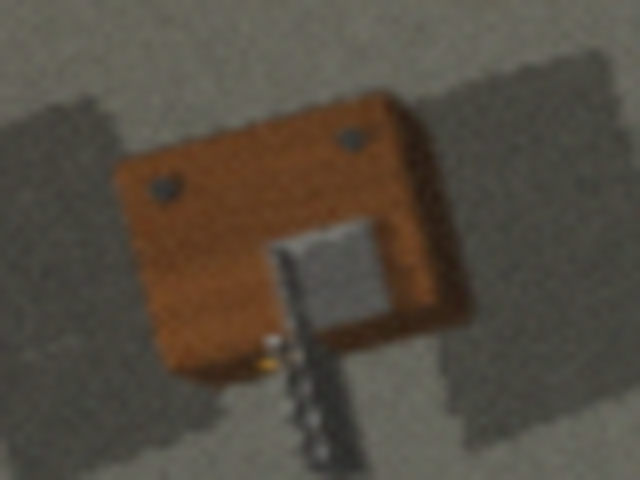

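View pics/c3.png

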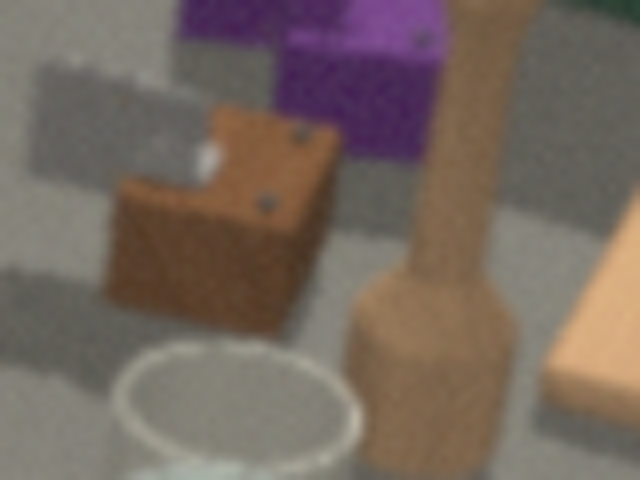

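Run:
```python
from h import *
im=cv2.imread("pics/top0.png")[:,:,::-1]
crop(im,175,145,30,40,15,"c4.png")
sc=cv2.imread("pics/scene0.png")[:,:,::-1]
crop(sc,375,150,50,40,15,"c5.png")
def T(uv1,uv2):
    # nearest points between the rays
    a0,a1=ray("top",uv1,0)[0],ray("top",uv1,.1)[0]
    b0,b1=ray("scene",uv2,0)[0],ray("scene",uv2,.1)[0]
    d,e=a1-a0,b1-b0
    s=np.linalg.lstsq(np.c_[d,-e],b0-a0,rcond=None)[0]
    return (a0+s[0]*d+b0+s[1]*e)/2, np.linalg.norm(a0+s[0]*d-b0-s[1]*e)
```

```text
(no output)
```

View pics/c4.png

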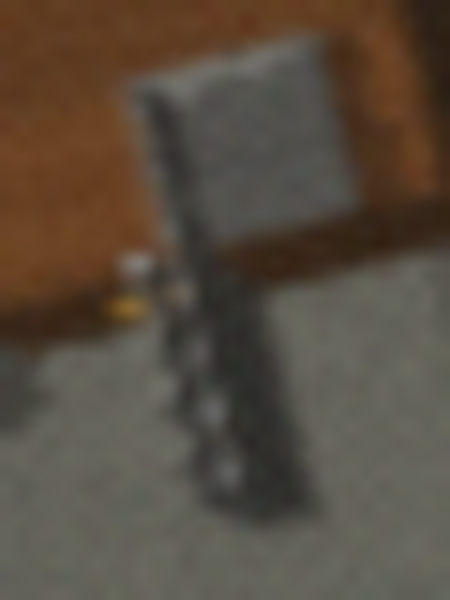

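View pics/c5.png

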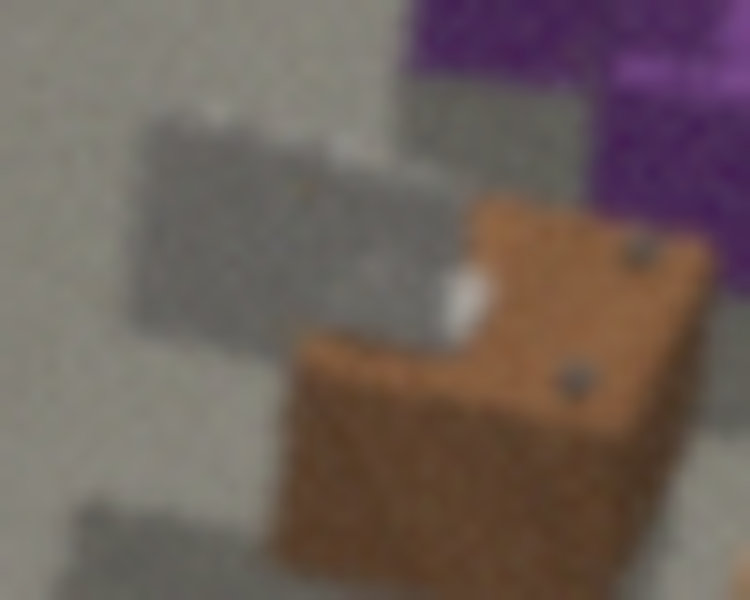

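```bash
cat >> h.py <<'E'
def tri(uv1,uv2):
    a0,a1=ray("top",uv1,0)[0],ray("top",uv1,.1)[0]
    b0,b1=ray("scene",uv2,0)[0],ray("scene",uv2,.1)[0]
    d,e=a1-a0,b1-b0
    s=np.linalg.lstsq(np.c_[d,-e],b0-a0,rcond=None)[0]
    return (a0+s[0]*d+b0+s[1]*e)/2, np.linalg.norm(a0+s[0]*d-b0-s[1]*e)
E
python3 - <<'E'
from h import *
f=lambda x,y,o:((x+.5)/15-.5+o[0],(y+.5)/15-.5+o[1])
t=(175,145);s=(375,150)
print(tri(f(235,490,t),f(150,118,s)))
for p in [(215,500),(185,500),(240,490),(145,85),(195,270)]: print(p,ray("top",f(*p,t),.075))
for p in [(150,118),(470,190)]: print(ray("scene",f(*p,s),.075))
print(ray("scene",f(133,325,s),.025))
# block top corners z=.05
print("blk",ray("scene",[f(*p,s) for p in [(300,345),(630,435),(710,240)]],.05))
c2=lambda x,y:((x+.5)/8-.5+150,(y+.5)/8-.5+120)
print(ray("top",[c2(118,165),c2(385,95),c2(172,368),c2(432,308)],.05))
E
```

```text
(array([0.53385441, 0.37453463, 0.0749105 ]), np.float64(0.0019110411070090306))
(215, 500) [[0.53310075 0.37833128 0.075     ]]
(185, 500) [[0.53322207 0.38316779 0.075     ]]
(240, 490) [[0.53462056 0.37428038 0.075     ]]
(145, 85) [[0.60082873 0.38880665 0.075     ]]
(195, 270) [[0.57051669 0.38109853 0.075     ]]
[[0.53335405 0.3734788  0.075     ]]
[[0.59921253 0.38746605 0.075     ]]
[[0.53262269 0.37722277 0.025     ]]
blk [[0.58360229 0.35045932 0.05      ]
 [0.65222024 0.35996253 0.05      ]
 [0.62876557 0.44412968 0.05      ]]
[[0.63105577 0.44497599 0.05      ]
 [0.65095776 0.36186973 0.05      ]
 [0.56727443 0.42892717 0.05      ]
 [0.58397577 0.34821359 0.05      ]]
```

Run:
```python
from h import *
f=lambda p:((p[0]+.5)/5-.5+265,(p[1]+.5)/5-.5+155)
for n,piv,h1,h2,j in [("L",(114,178),(54,238),(121,264),(143,105)),("M",(427,121),(424,208),(487,184),(397,52)),("R",(717,175),(695,262),(765,245),(697,103))]:
    P=ray("top",[f(piv),f(h1),f(h2),f(j)],.024)[:,:2]; H=(P[1]+P[2])/2
    d=P[3]-H; print(n,np.round(P[0],4),"H",np.round(H,4),np.linalg.norm(P[1]-P[2]),np.linalg.norm(d),np.degrees(np.arctan2(d[1],d[0])),
      "ang pivot-H",np.degrees(np.arctan2(*(P[0]-H)[::-1])),np.linalg.norm(P[0]-H), "perp",np.degrees(np.arctan2(*(P[1]-P[2])[::-1])))
for p,yaw in [((.495,.144),-31.5),]:pass
print(np.round(ray("top",[(390,130),(450,142),(540,213),(200,100),(265,105),(330,125)],.03),3))
```

```text
L [0.5005 0.1436] H [0.4638 0.1578] 0.03639796186496302 0.07918437926028382 -22.077547478425377 ang pivot-H -21.215408550837385 0.039312831748420145 perp 67.35389340794438
M [ 0.5254 -0.0158] H [ 0.487  -0.0291] 0.03418776347720401 0.07894493671805525 20.431713645325544 ang pivot-H 19.127864048324934 0.040696613931456 perp 109.40466831189651
R [ 0.4943 -0.1618] H [ 0.4543 -0.167 ] 0.036470430042919916 0.07801769041015745 10.3717748874473 ang pivot-H 7.397202625580447 0.04024844466914966 perp 102.188116642642
[[ 0.646 -0.12   0.03 ]
 [ 0.612 -0.271  0.03 ]
 [ 0.427 -0.489  0.03 ]
 [ 0.735  0.36   0.03 ]
 [ 0.718  0.195  0.03 ]
 [ 0.663  0.031  0.03 ]]
```

Emit:
servo_tool --deltas '[[[65,52,100,-30,-0.5],[65,105,150,-60,-1],[65,130,200,-90,-1.5],[65,150,260,-120,-2],[65,180,310,-140,-2]]]'

```text
time: 0.72
tool_pos: [0.3906, -0.3242, 0.1368]
tool_rot: [-0.0, 0.996, 0.094, -0.0]
contact_force: [-0.1, -0.5, -1.8]
gripper_width: 0.761
```

Emit:
servo_tool --deltas '[[[65,20,50,-20,0],[65,40,100,-40,0],[65,66,155,-60,0],[65,66,155,-60,0],[65,66,155,-60,0]]]'

```text
time: 1.35
tool_pos: [0.4563, -0.1712, 0.078]
tool_rot: [0.0, 0.995, 0.095, -0.0]
contact_force: [-0.2, -0.1, 0.5]
gripper_width: 0.761
```

```bash
cat > look.py <<'E'
from h import *
import sys
s=state();q=s["tool_rot"];print(s["time"],np.round(s["tool_pos"],4),"yaw",np.degrees(2*np.arctan2(q[2],q[1])),"w",s["gripper_width"],s["gripper_width"]*85.4)
if len(sys.argv)>1:
    n=sys.argv[1];a=[int(v) for v in sys.argv[2:7]]
    crop(grab_frame(n),*a,sys.argv[7])
E
python3 look.py top 370 150 80 60 8 d1.png
```

```text
1.35 [ 0.4563 -0.1712  0.078 ] yaw 10.903781823147847 w 0.7613644421276671 65.02052335770277
```

View pics/d1.png

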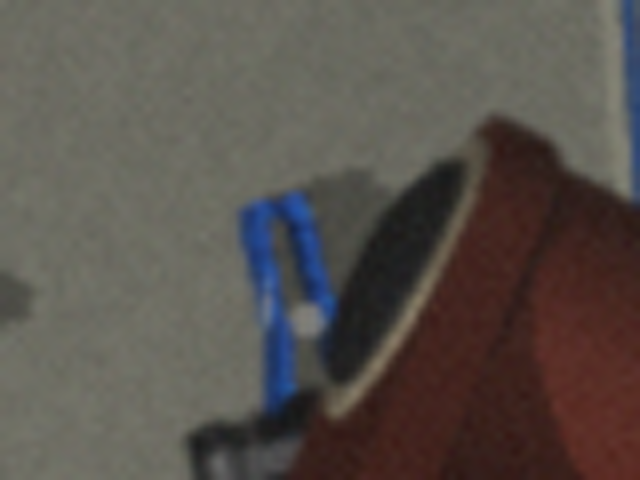

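Emit:
servo_tool --deltas '[[[65,1,1,-30,0],[65,1,1,-54,0],[65,1,1,-54,0]]]'

```text
time: 1.78
tool_pos: [0.4558, -0.1709, 0.0229]
tool_rot: [-0.001, 0.996, 0.093, -0.001]
contact_force: [0.1, -0.6, 0.3]
gripper_width: 0.761
```

```bash
python3 look.py
```

```text
1.775 [ 0.4558 -0.1709  0.0229] yaw 10.70683899608582 w 0.7613994518335074 65.02351318658154
```

Squeeze part-way in steps to feel the force against position.

Emit:
servo_tool --deltas '[[[48,0,0,0,0],[46,0,0,0,0],[44,0,0,0,0],[42,0,0,0,0]]]'

```text
time: 2.28
tool_pos: [0.4584, -0.1711, 0.0255]
tool_rot: [0.001, 0.996, 0.095, 0.001]
contact_force: [0.5, -2.1, 4.4]
gripper_width: 0.493
```

Emit:
servo_tool --deltas '[[[40,0,0,0,0],[40,0,0,0,0]]]'

```text
time: 2.52
tool_pos: [0.4582, -0.1707, 0.0247]
tool_rot: [0.001, 0.996, 0.095, 0.001]
contact_force: [1.7, -1.9, 3.6]
gripper_width: 0.469
```

Emit:
servo_tool --deltas '[[[34,0,0,0,0],[34,0,0,0,0],[34,0,0,0,0]]]'

```text
time: 2.9
tool_pos: [0.4579, -0.1705, 0.0248]
tool_rot: [0.0, 0.996, 0.095, 0.0]
contact_force: [0.0, -0.8, 6.2]
gripper_width: 0.405
```

```bash
python3 look.py top 370 150 80 60 8 d2.png
```

```text
2.9 [ 0.4579 -0.1705  0.0248] yaw 10.849165252724072 w 0.4052629716550321 34.60945777933974
```

View pics/d2.png

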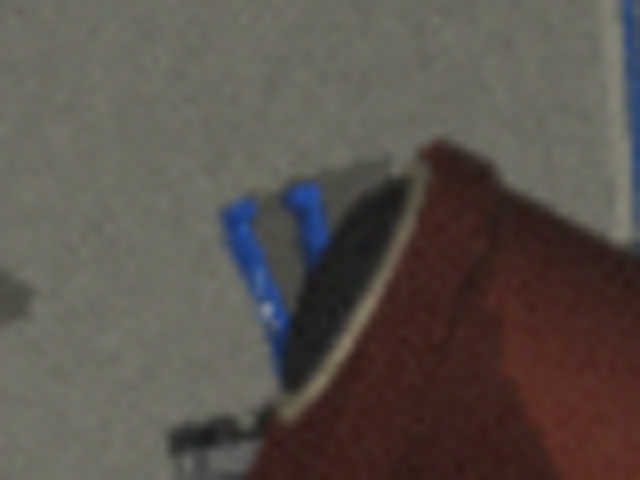

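Emit:
servo_tool --deltas '[[[34,0,0,3,0],[34,0,0,3,0],[34,0,0,3,0]]]'

```text
time: 3.32
tool_pos: [0.4567, -0.1698, 0.0264]
tool_rot: [-0.001, 0.996, 0.095, -0.001]
contact_force: [-0.5, 0.5, -0.5]
gripper_width: 0.401
```

```bash
python3 look.py
```

```text
3.325 [ 0.4567 -0.1698  0.0264] yaw 10.853310247194987 w 0.4011417534756319 34.257505746818964
```

Emit:
servo_tool --deltas '[[[42,0,0,0,0],[42,0,0,0,0],[42,0,0,0,0]]]'

```text
time: 3.7
tool_pos: [0.4574, -0.1703, 0.0272]
tool_rot: [-0.0, 0.996, 0.095, -0.0]
contact_force: [0.1, 0.7, -0.1]
gripper_width: 0.494
```

```bash
python3 look.py
```

```text
3.7 [ 0.4574 -0.1703  0.0272] yaw 10.848818311122137 w 0.49382620177583797 42.172757631656566
```

Emit:
servo_tool --deltas '[[[60,0,0,0,0],[65,0,0,0,0],[65,0,0,45,0],[65,10,40,45,0.5],[65,22,100,45,1]]]'

```text
time: 4.32
tool_pos: [0.4806, -0.0705, 0.0736]
tool_rot: [0.001, 0.989, 0.146, 0.001]
contact_force: [0.7, 0.8, -0.4]
gripper_width: 0.762
```

```bash
python3 look.py
```

```text
4.325 [ 0.4806 -0.0705  0.0736] yaw 16.750996771999763 w 0.762064899518336 65.0803424188659
```

Emit:
servo_tool --deltas '[[[65,10,41,0,0.5],[65,10,41,0,0.5],[65,10,41,-46,0.5],[65,10,41,-46,0.5],[65,10,41,-46,0.5]]]'

```text
time: 4.95
tool_pos: [0.4897, -0.03, 0.0269]
tool_rot: [0.0, 0.985, 0.172, 0.0]
contact_force: [0.9, 0.1, 0.5]
gripper_width: 0.762
```

Emit:
servo_tool --deltas '[[[46,0,0,0,0],[42,0,0,0,0],[42,0,0,0,0],[42,0,0,0,0],[42,0,0,0,0]]]'

```text
time: 5.58
tool_pos: [0.4909, -0.0301, 0.0285]
tool_rot: [0.001, 0.985, 0.172, 0.001]
contact_force: [-2.1, -1.2, 6.5]
gripper_width: 0.498
```

```bash
python3 look.py
```

```text
5.575 [ 0.4909 -0.0301  0.0285] yaw 19.845149494287657 w 0.49775094138711967 42.507930394460026
```

Emit:
servo_tool --deltas '[[[34,0,0,0,0],[34,0,0,0,0],[34,0,0,0,0],[34,0,0,0,0],[34,0,0,0,0]]]'

```text
time: 6.2
tool_pos: [0.4916, -0.0302, 0.0294]
tool_rot: [0.001, 0.985, 0.172, 0.002]
contact_force: [-2.8, -0.4, 11.0]
gripper_width: 0.403
```

```bash
python3 look.py top 310 135 80 60 8 d3.png
```

```text
6.2 [ 0.4916 -0.0302  0.0294] yaw 19.852474980941516 w 0.40278351599248496 34.397712265758216
```

View pics/d3.png

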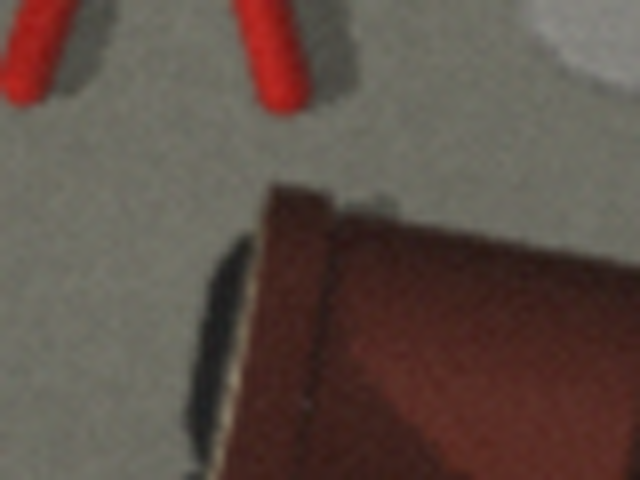

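Emit:
servo_tool --deltas '[[[34,0,0,6,0],[34,0,0,6,0],[34,0,0,6,0]]]'

```text
time: 6.62
tool_pos: [0.4892, -0.0293, 0.0321]
tool_rot: [-0.0, 0.985, 0.172, -0.0]
contact_force: [-1.1, -0.1, -0.7]
gripper_width: 0.4
```

```bash
python3 look.py
```

```text
6.625 [ 0.4892 -0.0293  0.0321] yaw 19.8487816680126 w 0.40037688902320656 34.19218632258184
```

Emit:
servo_tool --deltas '[[[42,0,0,0,0],[42,0,0,0,0],[42,0,0,0,0]]]'

```text
time: 7.0
tool_pos: [0.4893, -0.0293, 0.032]
tool_rot: [-0.0, 0.985, 0.172, -0.0]
contact_force: [-0.1, -0.3, -0.3]
gripper_width: 0.49
```

```bash
python3 look.py
```

```text
7.0 [ 0.4893 -0.0293  0.032 ] yaw 19.850926918882063 w 0.48989789433440045 41.837280176157805
```

Emit:
servo_tool --deltas '[[[56,0,0,2,0],[56,0,0,2,0],[50,0,0,2,0],[40,0,0,2,0],[40,0,0,2,0]]]'

```text
time: 7.62
tool_pos: [0.4899, -0.0295, 0.035]
tool_rot: [0.0, 0.985, 0.172, 0.0]
contact_force: [-1.8, -0.5, 5.2]
gripper_width: 0.474
```

Emit:
servo_tool --deltas '[[[40,0,0,-3,0],[40,0,0,-3,0]]]'

```text
time: 7.88
tool_pos: [0.4907, -0.0294, 0.0331]
tool_rot: [0.0, 0.985, 0.172, 0.001]
contact_force: [-3.1, 0.6, 10.0]
gripper_width: 0.469
```

```bash
python3 look.py
```

```text
7.875 [ 0.4907 -0.0294  0.0331] yaw 19.840174777000083 w 0.46917930553967685 40.0679126930884
```

Emit:
servo_tool --deltas '[[[40,0,0,-3,0],[40,0,0,-3,0]]]'

```text
time: 8.12
tool_pos: [0.4914, -0.0294, 0.0305]
tool_rot: [0.0, 0.985, 0.172, 0.002]
contact_force: [-1.9, 1.7, 10.7]
gripper_width: 0.473
```

```bash
python3 look.py
```

```text
8.125 [ 0.4914 -0.0294  0.0305] yaw 19.836445353568116 w 0.4730746224821287 40.4005727599738
```

Emit:
servo_tool --deltas '[[[60,0,0,0,0],[62,0,0,0,0],[62,0,0,45,0],[62,-6,50,45,-1.7],[62,-14,105,45,-3.4]]]'

```text
time: 8.75
tool_pos: [0.4764, 0.0724, 0.0737]
tool_rot: [-0.0, 1.0, -0.002, 0.001]
contact_force: [0.5, -0.0, 0.5]
gripper_width: 0.723
```

Emit:
servo_tool --deltas '[[[62,-5,40,0,-1.7],[62,-10,82,0,-3.5],[62,-10,82,0,-3.6],[62,-10,82,0,-3.6]]]'

```text
time: 9.25
tool_pos: [0.4659, 0.1534, 0.0727]
tool_rot: [0.0, 0.983, -0.185, -0.0]
contact_force: [-0.6, 0.6, -0.3]
gripper_width: 0.722
```

```bash
python3 look.py top 250 140 120 70 6 d4.png
```

```text
9.25 [0.4659 0.1534 0.0727] yaw -21.312267468221435 w 0.7219364451479906 61.6533724156384
```

View pics/d4.png

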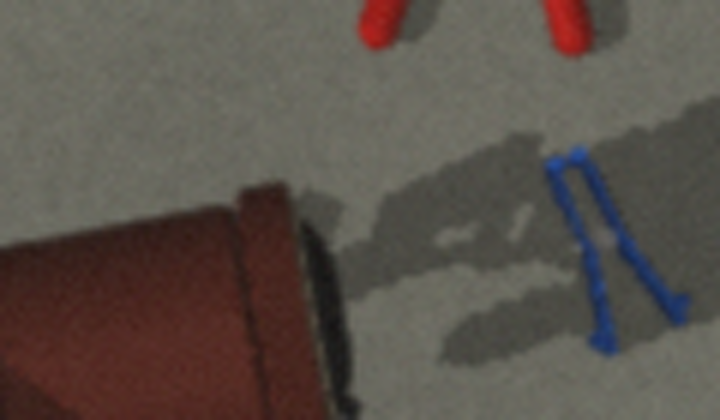

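Emit:
servo_tool --deltas '[[[62,-1,4,-20,0],[62,-1,4,-37,0],[62,-1,4,-37,0]]]'

```text
time: 9.68
tool_pos: [0.4637, 0.1567, 0.0342]
tool_rot: [0.001, 0.983, -0.186, -0.002]
contact_force: [-0.2, 1.0, -0.3]
gripper_width: 0.73
```

Emit:
servo_tool --deltas '[[[50,0,0,0,0],[40,0,0,0,0],[40,0,0,0,0]]]'

```text
time: 10.05
tool_pos: [0.4661, 0.1579, 0.0372]
tool_rot: [-0.0, 0.983, -0.186, 0.001]
contact_force: [-0.0, 0.7, 2.6]
gripper_width: 0.469
```

Emit:
servo_tool --deltas '[[[40,0,0,-3,0],[40,0,0,-3,0]]]'

```text
time: 10.3
tool_pos: [0.4661, 0.1579, 0.0338]
tool_rot: [-0.0, 0.983, -0.186, 0.001]
contact_force: [1.4, -0.7, 3.9]
gripper_width: 0.465
```

Emit:
servo_tool --deltas '[[[40,0,0,-3,0],[40,0,0,-3,0]]]'

```text
time: 10.55
tool_pos: [0.4656, 0.158, 0.0301]
tool_rot: [-0.0, 0.983, -0.186, 0.0]
contact_force: [2.0, 0.2, 1.4]
gripper_width: 0.47
```

```bash
python3 look.py
```

```text
10.55 [0.4656 0.158  0.0301] yaw -21.415641638238583 w 0.469719336381263 40.11403132695986
```

Emit:
servo_tool --deltas '[[[28,0,0,3,0],[28,0,0,3,0],[28,0,0,3,0],[28,0,0,30,0],[28,0,0,65,0]]]'

```text
time: 11.18
tool_pos: [0.4637, 0.1575, 0.0943]
tool_rot: [0.001, 0.983, -0.186, -0.002]
contact_force: [0.6, 0.0, -0.2]
gripper_width: 0.335
```

Emit:
servo_tool --deltas '[[[28,5,-50,5,0.7],[28,10,-110,5,1.5],[28,13,-170,5,2.2],[28,16,-230,5,3],[28,16,-290,5,3.6]]]'

```text
time: 11.8
tool_pos: [0.4808, -0.134, 0.1]
tool_rot: [-0.0, 1.0, 0.003, -0.0]
contact_force: [0.0, 0.4, -0.1]
gripper_width: 0.333
```

```bash
python3 look.py scene 220 170 140 105 5 d5.png
```

```text
11.8 [ 0.4808 -0.134   0.1   ] yaw 0.3136399856718491 w 0.33335435377733863 28.46846181258472
```

View pics/d5.png

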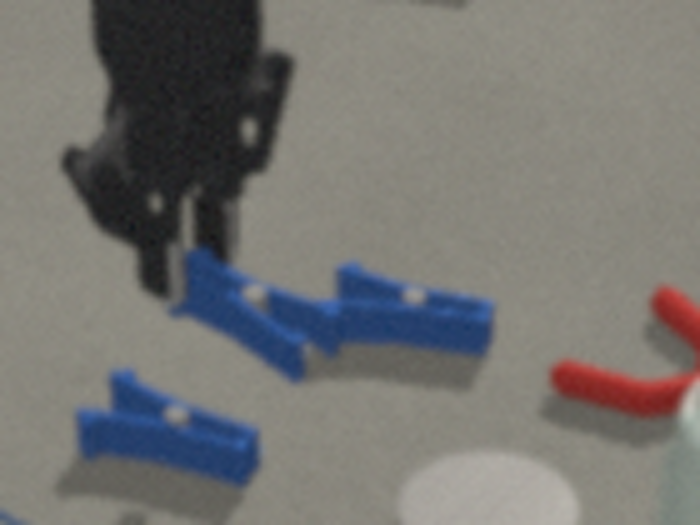

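Emit:
servo_tool --deltas '[[[28,0,-60,0,0],[28,0,-120,0,0],[28,0,-180,0,0],[28,0,-240,0,0],[28,0,-286,0,0]]]'

```text
time: 12.48
tool_pos: [0.4807, -0.4202, 0.0997]
tool_rot: [-0.0, 1.0, 0.001, -0.0]
contact_force: [0.4, 0.8, -0.0]
gripper_width: 0.327
```

Emit:
servo_tool --deltas '[[[28,0,0,0,0],[28,0,0,-30,0],[28,0,0,-60,0],[28,0,0,-60,0]]]'

```text
time: 12.98
tool_pos: [0.4799, -0.4154, 0.0373]
tool_rot: [-0.002, 1.0, 0.002, -0.002]
contact_force: [-0.3, 0.4, -0.5]
gripper_width: 0.331
```

```bash
python3 look.py top 440 130 120 90 6 d6.png
```

```text
12.975 [ 0.4799 -0.4154  0.0373] yaw 0.2322949969409716 w 0.3314302452231359 28.304142942055808
```

View pics/d6.png

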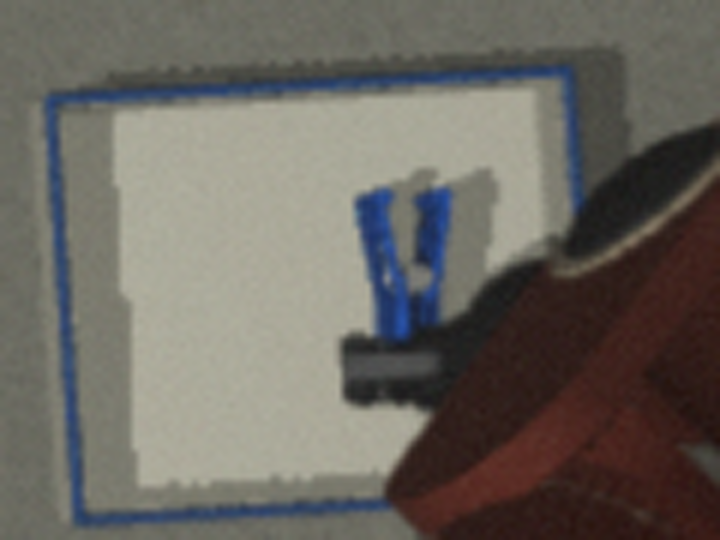

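Emit:
servo_tool --deltas '[[[28,0,0,-4,0],[35,0,0,-4,0],[56,0,0,-4,0],[56,0,0,-4,0],[56,0,0,45,0]]]'

```text
time: 13.65
tool_pos: [0.4786, -0.4156, 0.0807]
tool_rot: [-0.004, 1.0, 0.002, -0.003]
contact_force: [-0.4, -0.2, 1.4]
gripper_width: 0.654
```

Emit:
servo_tool --deltas '[[[60,0,0,20,0],[62,-6,60,20,0.5],[62,-12,120,20,1],[62,-20,180,20,1.5],[62,-23,245,10,1.8]]]'

```text
time: 14.28
tool_pos: [0.4585, -0.1753, 0.0964]
tool_rot: [0.001, 0.995, 0.096, 0.001]
contact_force: [1.7, 0.5, -0.0]
gripper_width: 0.726
```

Emit:
servo_tool --deltas '[[[62,0,0,0,0],[62,0,0,0,0]]]'

```text
time: 14.52
tool_pos: [0.4587, -0.1768, 0.0961]
tool_rot: [0.001, 0.995, 0.096, 0.0]
contact_force: [-0.3, 0.1, 0.5]
gripper_width: 0.725
```

```bash
python3 look.py top 370 130 190 90 4 d7.png
```

```text
14.525 [ 0.4587 -0.1768  0.0961] yaw 11.016512949472204 w 0.7249243410507441 61.90853872573355
```

View pics/d7.png

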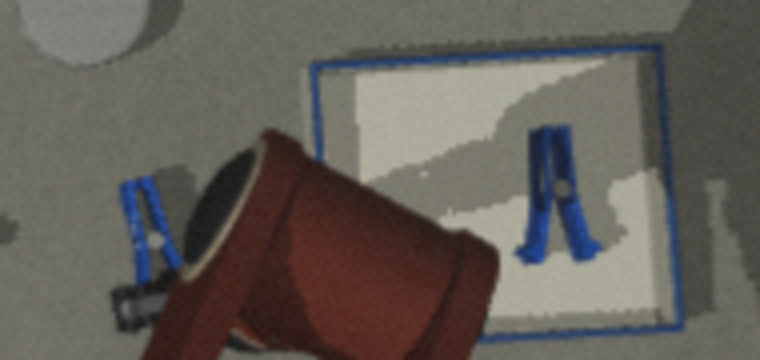

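Emit:
servo_tool --deltas '[[[62,-1,6,-30,0],[62,-1,6,-59,0],[62,-1,6,-59,0],[50,-1,6,-59,0],[40,-1,6,-59,0]]]'

```text
time: 15.2
tool_pos: [0.4587, -0.1719, 0.0388]
tool_rot: [0.001, 0.995, 0.096, 0.001]
contact_force: [-1.2, 0.1, 3.1]
gripper_width: 0.469
```

Emit:
servo_tool --deltas '[[[40,0,0,0,0],[40,0,0,-3,0],[40,0,0,-3,0]]]'

```text
time: 15.58
tool_pos: [0.4579, -0.1707, 0.0341]
tool_rot: [0.0, 0.995, 0.096, 0.001]
contact_force: [0.9, -1.5, 2.2]
gripper_width: 0.466
```

Emit:
servo_tool --deltas '[[[40,0,0,-3,0],[40,0,0,-3,0]]]'

```text
time: 15.82
tool_pos: [0.4573, -0.1703, 0.0304]
tool_rot: [-0.0, 0.995, 0.096, -0.0]
contact_force: [-0.1, -0.4, 1.8]
gripper_width: 0.47
```

```bash
python3 look.py
```

```text
15.825 [ 0.4573 -0.1703  0.0304] yaw 10.984909882745818 w 0.4696528026388474 40.108349345357574
```

Emit:
servo_tool --deltas '[[[28,0,0,3,0],[28,0,0,3,0],[28,0,0,3,0],[28,0,0,35,0],[28,0,0,70,0]]]'

```text
time: 16.45
tool_pos: [0.4564, -0.1699, 0.1003]
tool_rot: [-0.001, 0.995, 0.096, -0.001]
contact_force: [1.9, 0.7, -0.9]
gripper_width: 0.334
```

Emit:
servo_tool --deltas '[[[28,8,-50,0,-0.6],[28,16,-100,0,-1.2],[28,24,-158,0,-1.8],[28,24,-158,0,-1.8],[28,24,-158,-50,-1.8]]]'

```text
time: 17.08
tool_pos: [0.4843, -0.3312, 0.0545]
tool_rot: [0.003, 1.0, 0.001, 0.004]
contact_force: [0.1, -0.1, -0.3]
gripper_width: 0.335
```

```bash
python3 look.py top 440 130 120 90 6 d8.png
```

```text
17.075 [ 0.4843 -0.3312  0.0545] yaw 0.15496540750997786 w 0.3349038966021097 28.600792769820167
```

View pics/d8.png

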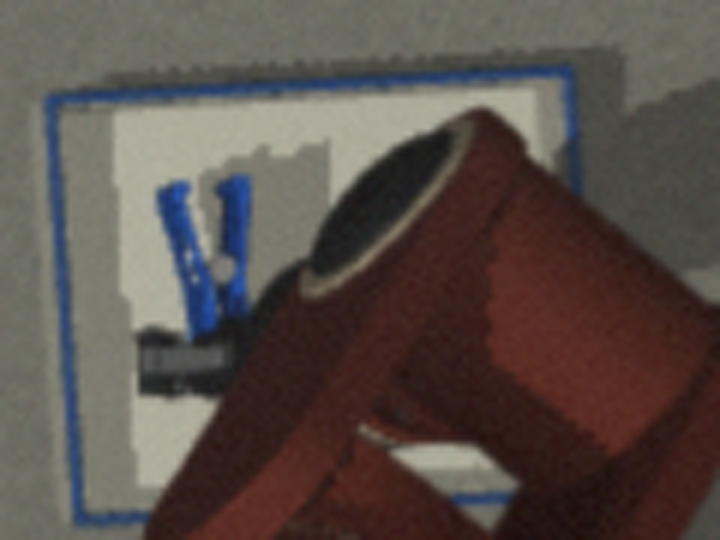

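Emit:
servo_tool --deltas '[[[28,0,0,-19,0],[28,0,0,-19,0],[40,0,0,-19,0],[53,0,0,-19,0],[53,0,0,-19,0]]]'

```text
time: 17.75
tool_pos: [0.4817, -0.3287, 0.0324]
tool_rot: [0.0, 1.0, 0.002, 0.0]
contact_force: [-0.3, 0.2, -0.5]
gripper_width: 0.625
```

Emit:
servo_tool --deltas '[[[53,0,0,30,0],[60,0,0,60,0],[62,2,60,60,0.8],[62,4,120,60,1.6],[62,5,180,60,2.4]]]'

```text
time: 18.38
tool_pos: [0.4864, -0.1471, 0.0923]
tool_rot: [0.0, 0.992, 0.128, 0.001]
contact_force: [1.1, 0.8, 0.2]
gripper_width: 0.724
```

```bash
python3 look.py top 310 130 240 100 3 d9.png
```

```text
18.375 [ 0.4864 -0.1471  0.0923] yaw 14.691779928507843 w 0.7238585022803795 61.81751609474441
```

View pics/d9.png

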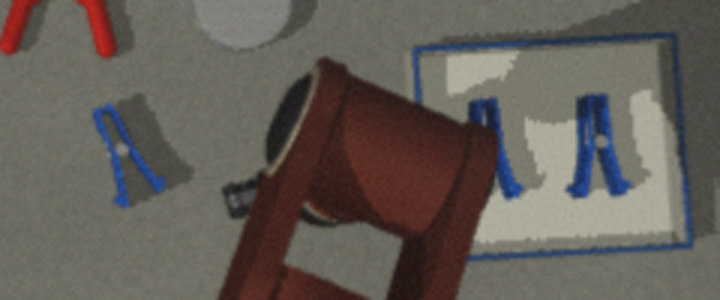

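Run:
```python
from h import *
im=cv2.imread("pics/d9.png")
cv2.imwrite("pics/d10.png",cv2.resize(im[90:220,80:200],None,fx=5,fy=5,interpolation=cv2.INTER_CUBIC)[:600])
```

```text
(no output)
```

View pics/d10.png

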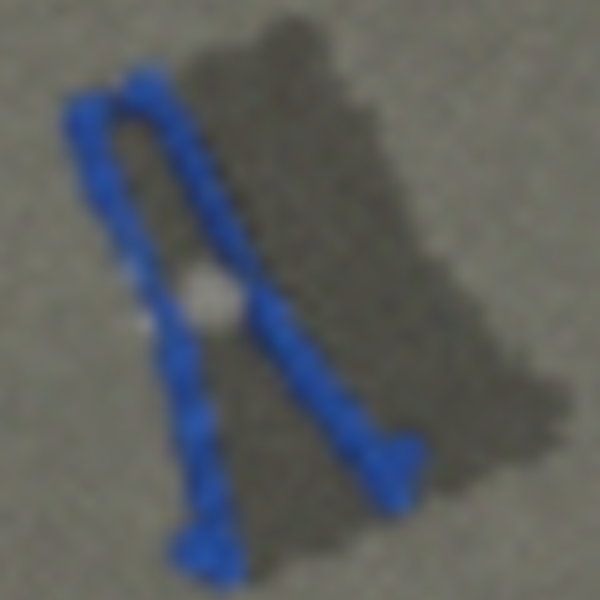

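Run:
```python
from h import *
f=lambda p:((p[0]+.5)/15-.5+80/3+310,(p[1]+.5)/15-.5+30+130)
P=ray("top",[f((212,297)),f((212,555)),f((395,478)),f((122,95))],.024)[:,:2];H=(P[1]+P[2])/2
d=P[3]-H;print(P[0],H,np.degrees(np.arctan2(d[1],d[0])),np.degrees(np.arctan2(*(P[0]-H)[::-1])),np.degrees(np.arctan2(*(P[1]-P[2])[::-1]))-90,np.linalg.norm(P[0]-H))
```

```text
[ 0.52404379 -0.01659064] [ 0.48650229 -0.03096368] 21.617816973105565 20.949717246076926 21.36607497605776 0.04019886705063629
```

Emit:
servo_tool --deltas '[[[62,1,60,0,0.6],[62,2,117,-10,1.05],[62,2,117,-20,1.05],[62,2,117,-45,1.05],[62,2,117,-67,1.05]]]'

```text
time: 19.05
tool_pos: [0.4886, -0.0323, 0.0243]
tool_rot: [0.0, 0.983, 0.181, 0.0]
contact_force: [-0.2, -0.5, 0.1]
gripper_width: 0.728
```

Emit:
servo_tool --deltas '[[[62,0,0,0,0],[50,0,0,0,0],[44,0,0,0,0],[36,0,0,1,0],[28,0,0,2,0]]]'

```text
time: 19.68
tool_pos: [0.4894, -0.0318, 0.0279]
tool_rot: [0.001, 0.983, 0.181, 0.001]
contact_force: [0.3, -0.6, 1.7]
gripper_width: 0.336
```

Emit:
servo_tool --deltas '[[[28,0,0,1,0],[28,0,0,1,0],[28,0,0,1,0]]]'

```text
time: 20.05
tool_pos: [0.4884, -0.0315, 0.0279]
tool_rot: [-0.0, 0.983, 0.181, 0.0]
contact_force: [-0.9, -0.2, 3.2]
gripper_width: 0.331
```

```bash
python3 look.py
```

```text
20.05 [ 0.4884 -0.0315  0.0279] yaw 20.892144581223207 w 0.33050641697132294 28.22524800935098
```

Run:
```python
from h import *
print(np.round(ray("top",[(128,240),(160,222),(175,240),(180,290),(213,267),(225,288),(162,265)],.05),3))
print(np.round(ray("top",[(190,80),(193,92),(210,117)],.1),3))
```

```text
[[0.386 0.536 0.05 ]
 [0.428 0.458 0.05 ]
 [0.383 0.421 0.05 ]
 [0.261 0.41  0.05 ]
 [0.315 0.329 0.05 ]
 [0.263 0.3   0.05 ]
 [0.323 0.454 0.05 ]]
[[0.765 0.366 0.1  ]
 [0.736 0.359 0.1  ]
 [0.675 0.319 0.1  ]]
```

Emit:
servo_tool --deltas '[[[25,0,0,10,0],[25,0,0,30,0],[25,-10,20,60,-0.3],[25,-20,70,60,-0.6],[25,-40,120,60,-1]]]'

```text
time: 20.68
tool_pos: [0.4486, 0.0895, 0.0888]
tool_rot: [-0.0, 0.992, 0.128, 0.001]
contact_force: [1.0, -0.5, -0.4]
gripper_width: 0.309
```

```bash
python3 look.py scene 270 140 140 105 5 e1.png
```

```text
20.675 [0.4486 0.0895 0.0888] yaw 14.724224777623512 w 0.3089739039940839 26.38637140109477
```

View pics/e1.png

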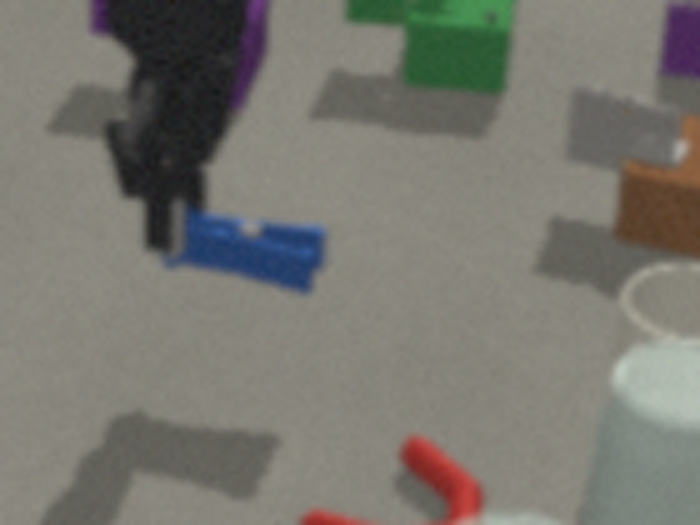

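Emit:
servo_tool --deltas '[[[25,-8,60,-5,-0.1],[25,-16,120,-10,-0.2],[25,-22,180,-15,-0.3],[25,-27,240,-20,-0.3],[25,-27,263,-23,-0.3]]]'

```text
time: 21.35
tool_pos: [0.4203, 0.3542, 0.0646]
tool_rot: [-0.0, 0.993, 0.116, -0.0]
contact_force: [-0.0, -0.8, -0.7]
gripper_width: 0.306
```

Emit:
servo_tool --deltas '[[[25,0,0,0,0],[25,0,0,0,0]]]'

```text
time: 21.6
tool_pos: [0.4212, 0.3507, 0.0646]
tool_rot: [0.0, 0.993, 0.114, -0.0]
contact_force: [0.3, -0.9, -0.2]
gripper_width: 0.303
```

```bash
python3 look.py scene 340 130 100 75 7 e2.png; python3 look.py top 160 140 80 60 8 e3.png
```

```text
21.6 [0.4212 0.3507 0.0646] yaw 13.074085819432929 w 0.30318839832226485 25.89228921672142
21.65 [0.4213 0.3505 0.0646] yaw 13.0365374043191 w 0.30511403922257657 26.05673894960804
```

View pics/e2.png

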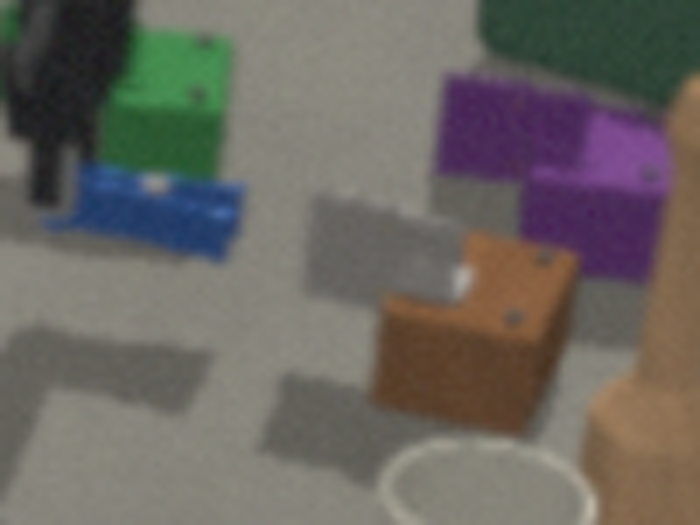

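View pics/e3.png

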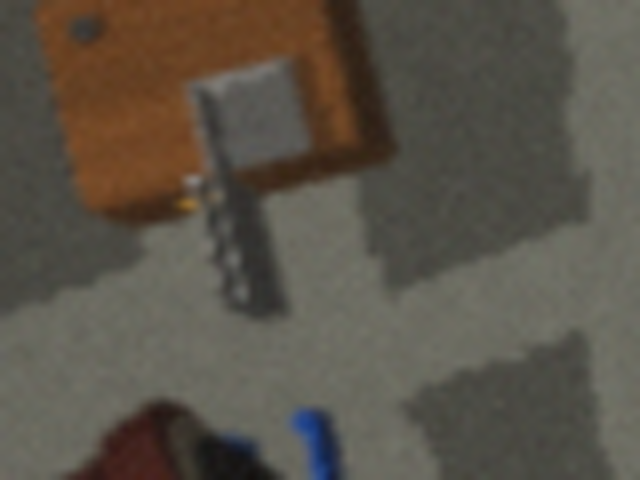

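Run:
```python
from h import *
c=lambda x,y:((x+.5)/8-.5+160,(y+.5)/8-.5+140)
print(ray("top",[c(310,412),c(240,440),c(313,430)],.06))
print(ray("top",[c(240,305)],.075))
s=state();p=s["tool_pos"];y=np.radians(13)
for dx,dy,z in [(79,0,.06),(79,-8.5,.06),(79,8.5,.06),(38,0,.06)]:
    P=p+np.array([np.cos(y)*dx-np.sin(y)*dy,np.sin(y)*dx+np.cos(y)*dy,0])/1000;P[2]=z
    q=proj("top",P)[0];print(dx,dy,P,(q-[160,140])*8, (proj("scene",P)[0]-[340,130])*7)
```

```text
[[0.50152007 0.35975187 0.06      ]
 [0.4934641  0.38127662 0.06      ]
 [0.49596872 0.35890601 0.06      ]]
[[0.53349413 0.37664311 0.075     ]]
79 0 [0.49843514 0.36818599 0.06      ] [279.07782388 419.23488143] [233.7609767  203.00069548]
79 -8.5 [0.50034723 0.35990384 0.06      ] [306.05361255 412.32943157] [227.86084388 211.08872824]
79 8.5 [0.49652306 0.37646813 0.06      ] [252.09349076 426.1421299 ] [239.60646424 194.98679599]
38 0 [0.45848597 0.35896299 0.06      ] [310.90428238 548.73349192] [145.9610594  183.96424001]
```

Emit:
servo_tool --deltas '[[[25,15,4,0,0],[25,30,7.5,0,0],[25,30,7.5,0,0]]]'

```text
time: 22.08
tool_pos: [0.4531, 0.359, 0.065]
tool_rot: [-0.0, 0.994, 0.113, 0.0]
contact_force: [0.0, -0.1, -0.0]
gripper_width: 0.308
```

```bash
python3 look.py top 160 140 80 60 8 e4.png
```

```text
22.075 [0.4531 0.359  0.065 ] yaw 13.009001771929542 w 0.3084246660829776 26.339466483486287
```

View pics/e4.png

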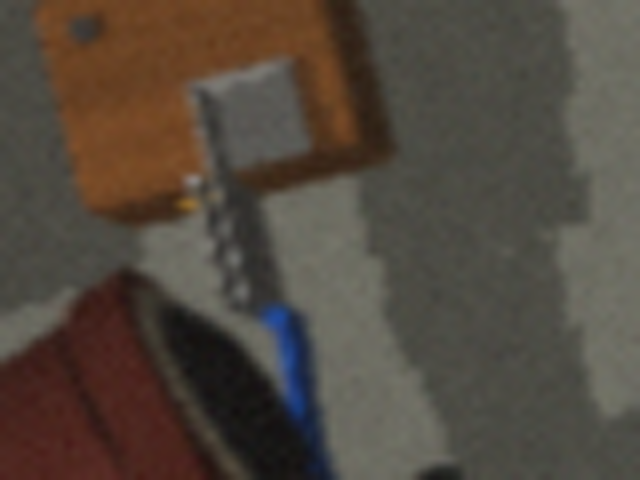

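Emit:
servo_tool --deltas '[[[25,10,2.3,0,0],[25,20,4.6,0,0],[25,20,4.6,0,0]]]'

```text
time: 22.5
tool_pos: [0.4721, 0.363, 0.0645]
tool_rot: [0.001, 0.994, 0.114, 0.0]
contact_force: [0.9, -4.4, -0.7]
gripper_width: 0.302
```

Emit:
servo_tool --deltas '[[[25,8,1.8,0,0],[25,8,1.8,0,0]]]'

```text
time: 22.75
tool_pos: [0.4799, 0.3651, 0.0647]
tool_rot: [0.0, 0.994, 0.114, 0.0]
contact_force: [0.4, -4.9, -1.1]
gripper_width: 0.305
```

```bash
python3 look.py scene 340 130 100 75 7 e5.png; python3 look.py top 160 140 80 60 8 e6.png
```

```text
22.75 [0.4799 0.3651 0.0647] yaw 13.059911833996276 w 0.30506099572716866 26.052209035100205
22.8 [0.4799 0.3651 0.0648] yaw 13.06778748391412 w 0.30450195467595237 26.004466929326334
```

View pics/e5.png

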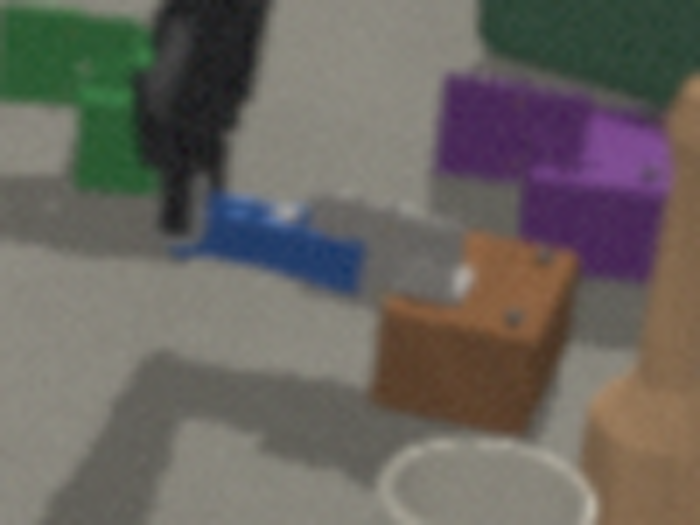

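View pics/e6.png

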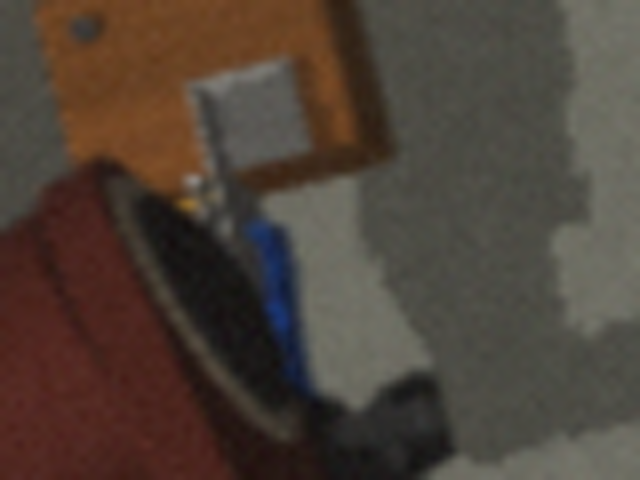

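Emit:
servo_tool --deltas '[[[25,0.5,-2,0,0],[25,0.5,-2,0,0]]]'

```text
time: 23.1
tool_pos: [0.48, 0.3639, 0.0652]
tool_rot: [-0.001, 0.993, 0.114, 0.001]
contact_force: [1.2, -1.6, -0.5]
gripper_width: 0.308
```

Emit:
servo_tool --deltas '[[[25,0.3,-1.3,0,0],[28,0.3,-1.3,0,0],[30,0.3,-1.3,0,0],[32,0.3,-1.3,0,0],[34,0.3,-1.3,0,0]]]'

```text
time: 23.72
tool_pos: [0.4802, 0.3621, 0.0647]
tool_rot: [-0.0, 0.993, 0.114, 0.0]
contact_force: [-0.7, -0.6, 0.1]
gripper_width: 0.402
```

Emit:
servo_tool --deltas '[[[36,0,0,0,0],[38,0,0,0,0],[40,0,0,0,0],[40,0,0,0,0]]]'

```text
time: 24.22
tool_pos: [0.4805, 0.3619, 0.0648]
tool_rot: [0.0, 0.994, 0.114, 0.0]
contact_force: [1.9, -1.0, -1.0]
gripper_width: 0.469
```

```bash
python3 look.py scene 340 130 100 75 7 e7.png
```

```text
24.225 [0.4805 0.3619 0.0648] yaw 13.07082815622071 w 0.4693940057674665 40.08624809254164
```

View pics/e7.png

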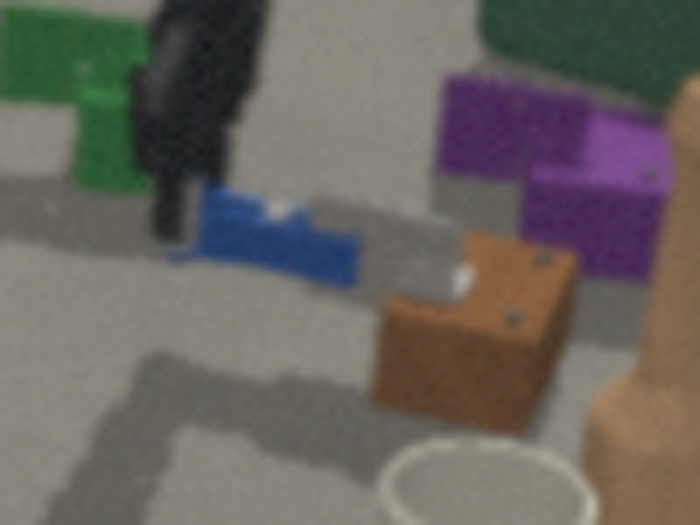

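Emit:
servo_tool --deltas '[[[42,0,0,0,0],[44,0,0,0,0],[47,0,0,0,0],[52,0,0,0,0],[56,0,0,0,0]]]'

```text
time: 24.9
tool_pos: [0.4799, 0.3621, 0.0646]
tool_rot: [-0.0, 0.993, 0.114, -0.0]
contact_force: [-0.9, 0.6, 0.2]
gripper_width: 0.654
```

```bash
python3 look.py scene 340 130 100 75 7 e8.png; python3 look.py top 160 140 80 60 8 e9.png
```

```text
24.9 [0.4799 0.3621 0.0646] yaw 13.09483164507751 w 0.6536124228589782 55.81850091215674
24.95 [0.4799 0.3621 0.0646] yaw 13.09769621961697 w 0.6575637176393876 56.155941486403705
```

View pics/e8.png

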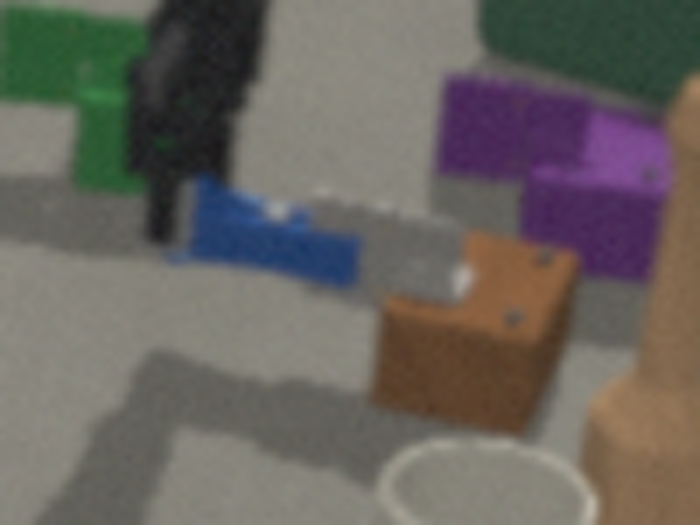

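View pics/e9.png

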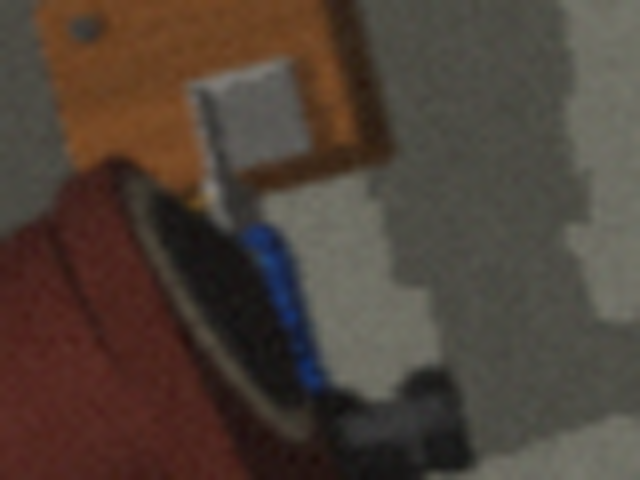

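Emit:
servo_tool --deltas '[[[60,0,0,0,0],[60,-15,-3.5,0,0],[60,-50,-12,0,0],[60,-58,-13.5,30,0],[60,-58,-40,80,0]]]'

```text
time: 25.62
tool_pos: [0.4189, 0.3214, 0.143]
tool_rot: [0.001, 0.993, 0.115, -0.003]
contact_force: [1.2, 0.4, 0.6]
gripper_width: 0.705
```

Emit:
servo_tool --deltas '[[[60,0,-60,40,0],[60,0,-120,60,0],[60,0,-180,60,0],[60,0,-180,60,0]]]'

```text
time: 26.12
tool_pos: [0.4216, 0.1394, 0.205]
tool_rot: [0.0, 0.994, 0.112, 0.001]
contact_force: [-0.2, 0.5, -0.0]
gripper_width: 0.708
```

```bash
python3 - <<'E'
from h import *
s=grab_frame("scene");t=grab_frame("top")
crop(s,340,130,100,75,7,"f1.png");crop(t,160,140,80,60,8,"f2.png")
cv2.imwrite("pics/f3.png",t[:,:,::-1])
E
python3 look.py
```

```text
26.225 [0.4216 0.1415 0.2045] yaw 12.97525296341786 w 0.7024930034670196 59.992902496083474
```

View pics/f1.png

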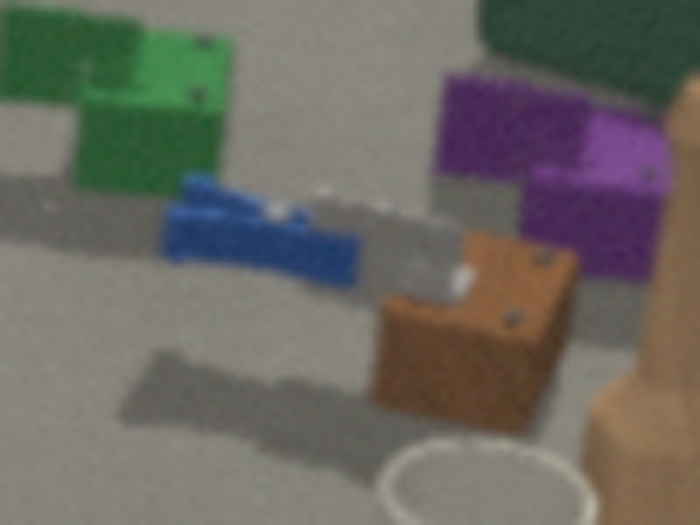

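View pics/f2.png

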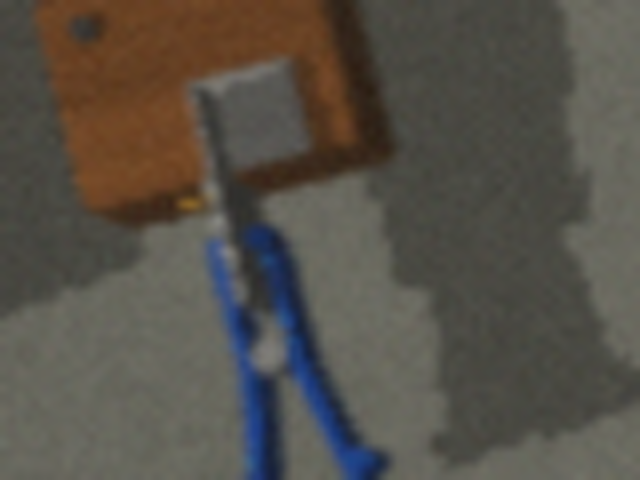

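View pics/f3.png

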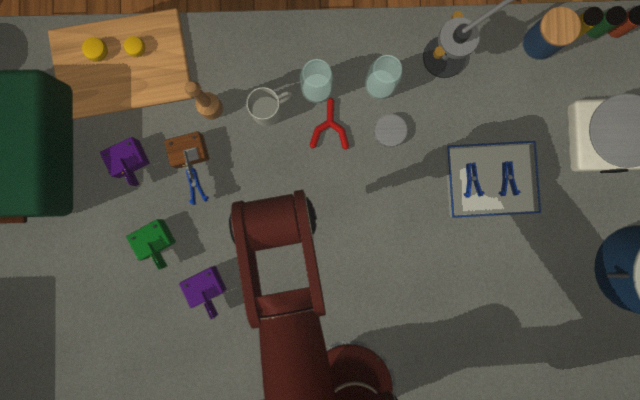

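Run:
```python
from h import *
c=lambda x,y:((x+.5)/8-.5+160,(y+.5)/8-.5+140)
P=ray("top",[c(268,352)],.062)[0]; d=P[:2]-[.533,.378];a=np.radians(13)
print(P,d@[np.cos(a),np.sin(a)],d@[-np.sin(a),np.cos(a)])
s=lambda x,y:((x+.5)/7-.5+340,(y+.5)/7-.5+130)
print(tri(c(268,352),s(278,210)))
q=ray("top",[(474,181),(510,178)],.028);print(q,q[:,:2]-[.5195,-.38])
```

```text
[0.52011831 0.37183793 0.062     ] -0.013937697133926645 -0.0031063888544664397
(array([0.51898587, 0.37057978, 0.06409813]), np.float64(0.0023036325263683134))
[[ 0.51151124 -0.32803028  0.028     ]
 [ 0.51676996 -0.41884742  0.028     ]] [[-0.00798876  0.05196972]
 [-0.00273004 -0.03884742]]
```

All the limits are met, so I'm handing in.

```bash
python3 -c "
from plant import *
print(job_done())"
```

```text
the job is handed in; nothing more can be done
None
```

The stiff clip, the middle of the three, is now on the card holder's steel leaves, and both weak clips are in the tray. I handed the job in after about 26 s of the 70 s allowed.

- **Finding the stiff clip:** The gripper opening alone did not tell the clips apart. Instead I squeezed each one to 40 mm, pushed down and read the wrist force. The middle clip held about 10–11 N, while the left and right ones slipped at about 2–4 N.
- **On the leaves:** The measured clip centre is about 14 mm out from the leaf edge and 3 mm to the -y side of it. It sits at the right height: the clip's top triangulates to about 64 mm where 62 mm was planned, and the two views agree to about 2 mm. From above, the leaf gap looked closed. I judged that from the picture, as the leaf joint can't be read directly.
- **In the tray:** The two clips' centres are within about 8 mm of the tray centre in x, and at +52 mm and -39 mm in y. That is well inside the limits.
- **Contact on the way in:** One jaw pressed on the fixed leaf with about 5 N as the clip went on. I shifted it about 3 mm to -y before releasing it.
- **At the end:** The gripper was open, about 20 cm above the counter and clear of everything. The jars, mug, tamper, opener and lids looked unmoved in the last overhead picture.

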